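Step the sonde kit tray under the check pointer

ROBOT

A 6-joint arm with a two-finger parallel gripper is mounted at the origin on the work surface. World frame = base frame: x ahead of the robot, y to its left, z up, the work surface at z = 0. Lengths are in mm, angles in rad, forces in N, time in s.
With the tool pointing down it reaches from about 350 to 875 mm from the base axis. Payload 4.2 kg.
Tool frame: the origin (TCP) lies at the very end of the fingers, on their centre line; the grasp point (between the pads) lies 19 mm behind it; z points along the fingers, y is the line along which they close (so a half turn about z gives the same grasp; the last joint's range is limited). The gripper opens to 85 mm and grips with 20 to 120 N. Pads are 22 mm wide; open, the fingers measure 114 mm over their backs; the gripper's body (76 mm by 85 mm) begins 54 mm behind the grasp point. The pads swing forward as they close: fully open they stand 13 mm farther back than shut.
Start: joints at [1.53, 0.385, 0.008, 0, -1.194, -0.259], TCP at [184.548, 597.111, 231.312] pointing down, gripper open.
Joint ranges: [-3.14, 3.14], [-1.21, 2.06], [-1.07, 1.41], [-3.16, 2.05], [-2.99, -0.16], [-3.1, 3.1]. Speed limits (rad/s): [2.79, 2.79, 3.14, 3.14, 3.14, 3.14].

INTERFACE

Orientations are given as a unit quaternion [x, y, z, w].
In Python, from bench import arm gives the robot as it stands.
- The arm moves only by the tool servo_tool, never from a script. Its argument "rows" is a list that holds one entry, the list of rows, each a list of 7 numbers: the finger opening in mm, from 0 to 85.4, then the shift along the tool's x, y, z in mm, then the turn, a rotation vector about the tool's x, y, z in rad. A call has 1 to 10 rows; each row is the pose to reach, as a shift and turn from the pose commanded when the call began, along the tool's axes at that moment; what a row does not reach only later rows make up. A row lasts 1/8 s, in which the tool goes at most 62.5 mm and 10.7 degrees, less where a joint would pass 70% of its speed; a pose out of reach is approached as far as the arm can. A call with a gripper value outside its range is refused whole. The fingers move at their own pace and stop on an object; the grip force is fixed at half the most. Time passes only in rows, so rows that repeat a pose let the fingers close. It gives the time, the measured TCP pose, the force, the opening and the grip force at its end, in the units of the state.
- arm.read_state(): the state, without advancing time (a new reading comes with each control period).
- arm.get_image(name): name is "side" or "top" or "wrist"; returns the picture (400x640x3 uint8, red, green, blue); there is no depth.
- arm.camera_params(name): a dict with "intrinsics" (3x3 intrinsics, pixels), "R" (3x3) and "t" (3): a world point X has camera coordinates R X + t. Camera axes: x right, y down, z forward; pixel columns grow to the right and rows downward; lengths in mm; the calibration is good to about 2 mm. A picture is of the moment at which its call begins: read the wrist's pose just before it. camera_params takes no time and is no camera call; for the wrist camera it gives the pose at the moment of the call.
- arm.job_done(): hands the job in; it is judged then, once.
The state is a dict: "clock": time; "joints": joint angles; "joint_vel": joint speeds; "joint_efforts": joint torques, N m; "position": TCP position; "ee_rot": TCP orientation; "contact_force": force on the tool from outside, world axes, zero at the start; "wrist_torque": the same for the moment, N m; "gripper_width": finger opening in mm; "grasp_force": force on a finger pad.
Only numpy, scipy, OpenCV 4.12 (cv2) and the standard library are available. Lean on these libraries where they do the work, as an engineer would, in place of code of your own. Each camera call takes 0.05 s, during which the arm holds its last target. There are 200 camera calls.

TASK

Before a sonde goes up, its kit is checked off under the pointer: using the black knob, slide the blue tray until the red valve cap is centred under the tip of the fixed orange pointer and pause there for a second. Then step the tray on until the copper ground lug is centred under the pointer, and let go of the knob, leaving the tray there. Do not touch the parts in the tray or knock the pointer.

Things in the scene. Friction and masses are not known exactly. Their poses are not given: they have to be found in the camera images.
- knob (a point): Middle of the tray's upright black knob, 26 mm wide, 36 high, 107 mm above the table, 115 mm in front of the tray's centre, free all round. Tray (150 x 170 mm, rim at 56 mm, 4 compartments) and knob are one piece on crossed slides: it shifts level in any direction, never turns or lifts, stays where left; 1.5 N friction per slide, travel reaches every part. Starts drawn out towards the robot.
- pointer: Fixed orange needle pointing down, 10 mm thick; origin at its tip, 85 mm above the table and 15 mm above the tallest part. It hangs from a level steel bar (10 mm thick, top at 130 mm) that runs away from the robot to a column 18 mm thick, 145 mm high, 175 mm behind the tip.
- valve_cap: Red rubber valve cap, 34 mm wide, 24 mm high, stepped, loose in one compartment of the tray (which one varies). Origin at the centre of its underside, 45 mm above the table. The yellow plug of the same shape is not wanted. Parts ride along when the tray moves without jerks (0.1 m/s or slower).
- ground_lug: Copper ground lug lying loose in another compartment: flat palm 21 x 18 x 4 mm with a hole, then a round barrel 21 mm long, 12 mm thick (x along the barrel). Origin at the middle of its length and width, at its underside, 45 mm above the table. The last compartment holds a cream sensor housing.

How it is judged:
By the outcome, as a careful person would: the job done as asked, in the order asked, and still so for the second after the job is handed in, with the robot touching nothing.
It also fails if it takes over 40 s, if anything falls off the work surface, if the arm or the gripper's body presses on something with over 40 N, if the wrist force passes 120 N, or if a joint passes its speed limit or range.

## Working session

There is one attempt and no reset: what is moved stays moved. The work goes in short steps, Python scripts to look and compute and a tool call to move; the robot and the scene stay as the last step left them, time stands still between calls to the robot, and variables do not carry over. Pictures are saved under pics/ and viewed, at most 10 in all, crops included, and the job is handed in when it is done.

Besides the shell and the picture viewer there is one more tool, called after "Call:" in YAML: its name, and indented under it one key for each argument. servo_tool: Moves the arm, as the interface text tells. Its arguments: {"type":"object","properties":{"rows":{"type":"array"}},"required":["rows"]}

```bash
mkdir -p pics; python3 - <<'E'
from bench import arm
import cv2,json
s=arm.read_state();print(s['clock'],s['position'],s['ee_rot'],s['gripper_width'])
for n in ['top','side']:
    p=arm.camera_params(n);print(n,p)
    cv2.imwrite(f'pics/{n}0.png',arm.get_image(n)[:,:,::-1])
E
```

```text
0.0 [184.3953978  596.56271142 230.17415408] [ 9.88772938e-01 -1.49421545e-01 -1.10774903e-04  1.12572060e-03] 85.3498559685112
top {'intrinsics': array([[401.45092817,   0.        , 318.95240858],
       [  0.        , 401.45092817, 210.94515088],
       [  0.        ,   0.        ,   1.        ]]), 'R': array([[ 0.00788193, -0.99946237,  0.03182536],
       [-0.98656548, -0.0129658 , -0.162851  ],
       [ 0.16317609, -0.03011422, -0.98613726]]), 't': array([  5.79899001, 612.76390288, 674.96196544])}
side {'intrinsics': array([[510.5163314 ,   0.        , 315.13229575],
       [  0.        , 510.5163314 , 204.75594649],
       [  0.        ,   0.        ,   1.        ]]), 'R': array([[-0.9953777 , -0.09540708,  0.01098703],
       [-0.07293636,  0.67655624, -0.73277004],
       [ 0.06247811, -0.73018432, -0.68038765]]), 't': array([583.25981833, 107.87273469, 712.82863935])}
```

View pics/top0.png

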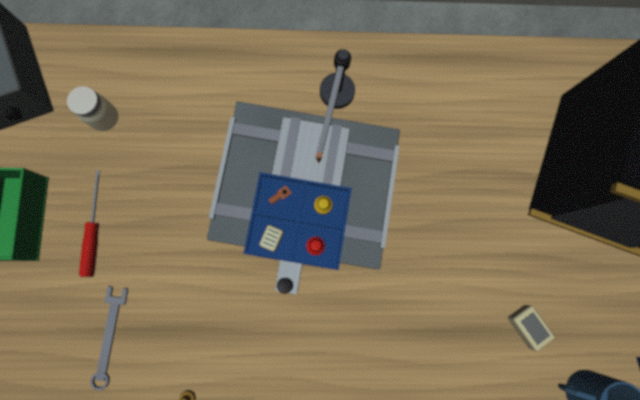

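View pics/side0.png

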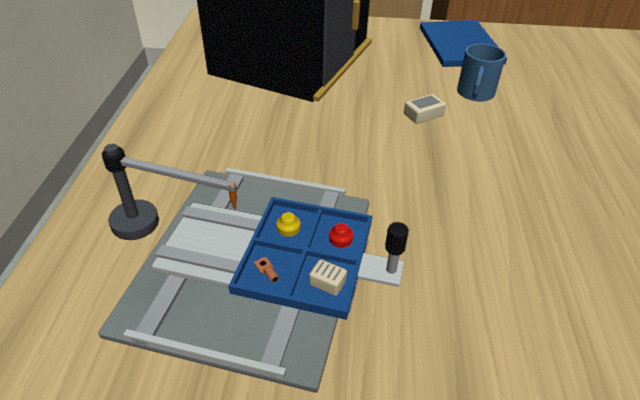

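The top view shows the pointer tip at about (319,158), knob (285,285), red cap (316,246) and lug (280,195). In the side view they are at (234,208), (397,237), (341,235) and (266,269). Next I'll measure them with masks and rays.

```bash
cat > h.py <<'E'
import numpy as np,cv2
def ray(p,uv):
    d=np.linalg.inv(p['intrinsics'])@[uv[0],uv[1],1.]
    return -p['R'].T@p['t'],p['R'].T@(d/np.linalg.norm(d))
def plane(p,uv,z):
    c,d=ray(p,uv);return c+d*(z-c[2])/d[2]
def tri(p1,a,p2,b):
    A=np.zeros((3,3));v=np.zeros(3);R=[ray(p1,a),ray(p2,b)]
    for c,d in R:
        M=np.eye(3)-np.outer(d,d);A+=M;v+=M@c
    x=np.linalg.solve(A,v);return x,[np.linalg.norm(np.cross(d,x-c)) for c,d in R]
def mask(img,kind,box):
    h=cv2.cvtColor(img,cv2.COLOR_BGR2HSV).astype(int);H,S,V=h[...,0],h[...,1],h[...,2]
    m={'red':((H<4)|(H>175))&(S>190)&(V>90),'cop':(H>=3)&(H<16)&(S>90)&(V>70),'blk':(V<60),}[kind]
    o=np.zeros(m.shape,np.uint8);x0,y0,x1,y1=box;o[y0:y1,x0:x1]=m[y0:y1,x0:x1]
    n,l,st,c=cv2.connectedComponentsWithStats(o)
    k=1+np.argmax(st[1:,4]);return (l==k).astype(np.uint8),st[k],c[k]
E
python3 - <<'E'
from h import *
from bench import arm
np.set_printoptions(precision=1,suppress=True)
P={n:arm.camera_params(n) for n in('top','side')};I={n:cv2.imread(f'pics/{n}0.png') for n in P}
B={'top':dict(red=(300,228,335,262),cop=(265,180,300,212),tip=(312,148,326,166),blk=(270,272,300,298)),
'side':dict(red=(325,215,358,250),cop=(250,250,285,285),tip=(226,180,242,212),blk=(380,218,412,262))}
C={}
for n in P:
    for k,b in B[n].items():
        m,st,c=mask(I[n],'cop' if k=='tip' else k,b);C[n,k]=c,m
        r=cv2.minAreaRect(np.argwhere(m)[:,::-1].astype(np.float32));print(n,k,st,c,np.array(r[0]),np.array(r[1]),r[2])
for k in('red','cop','blk','tip'):print(k,*tri(P['top'],C['top',k][0],P['side'],C['side',k][0]))
for n,z in(('red',57),('cop',51),('blk',125),('tip',85)):print(n,plane(P['top'],C['top',n][0],z),plane(P['side'],C['side',n][0],z if n!='blk' else 107))
# tray mask direction: blue
for n in P:
    h=cv2.cvtColor(I[n],cv2.COLOR_BGR2HSV);m=cv2.inRange(h,(105,120,60),(125,255,255))
    if n=='top':m[:,:230]=0;m[:,370:]=0
    else: m[:180]=0
    cs=max(cv2.findContours(m,0,2)[0],key=cv2.contourArea);r=cv2.boxPoints(cv2.minAreaRect(cs)) if n=='top' else cv2.approxPolyDP(cv2.convexHull(cs),8,True)[:,0]
    print(n,[plane(P[n],q,56) for q in r])
E
```

```text
top red [307 238  17  16 185] [314.5 245.9] [314.6 246.2] [15.6 14.8] 36.869895935058594
top cop [270 187  20  16 133] [279.9 194.5] [278.8 194.9] [ 8.2 21.4] 59.03623962402344
top tip [317 153   5   6  19] [318.9 155.5] [319.  155.5] [5. 4.] 90.0
top blk [279 279  13  14 126] [285.5 284.4] [285.  285.5] [13. 12.] 90.0
side red [329 223  24  24 407] [340.9 235.3] [340.5 235.5] [22.6 22.6] 45.0
side cop [255 257  23  25 243] [266.  268.2] [266.2 269.2] [26.1 12.8] 56.3099365234375
side tip [229 190   8  19  92] [232.9 198. ] [233.3 199.3] [17.8  6.4] 80.53767395019531
side blk [386 223  22  33 577] [396.2 238.5] [396.2 238.6] [19.7 32.4] 9.462322235107422
red [549.4  19.6  53.8] [np.float64(0.08290687431277396), np.float64(0.08290687431277423)]
cop [642.3  83.5  48.7] [np.float64(0.03297914327910631), np.float64(0.03297914327911435)]
blk [482.   67.1 105.2] [np.float64(0.6375058872240648), np.float64(0.6375058872240985)]
tip [697.2  14.6 104.3] [np.float64(2.3282946458913174), np.float64(2.3282946458914333)]
red [549.   19.7  57. ] [549.4  22.7  57. ]
cop [641.8  83.3  51. ] [641.8  85.4  51. ]
blk [483.   66.1 125. ] [481.6  68.9 107. ]
tip [705.7  14.1  85. ] [701.2  -5.4  85. ]
top [array([535.9, 143.9,  56. ]), array([682.3, 124.6,  56. ]), array([655.1, -46.3,  56. ]), array([509.5, -21.2,  56. ])]
side [array([654.4, -45. ,  56. ]), array([509.2, -20.4,  56. ]), array([536.8, 154.3,  56. ]), array([678.1, 131.2,  56. ])]
```

```bash
python3 - <<'E'
import cv2,numpy as np
a=cv2.imread('pics/side0.png')[180:220,215:255];b=cv2.imread('pics/top0.png')[135:175,300:340]
c=cv2.imread('pics/top0.png')[180:220,260:300];d=cv2.imread('pics/side0.png')[250:290,246:286]
r=lambda i:cv2.resize(i,None,fx=7,fy=7,interpolation=cv2.INTER_NEAREST)
cv2.imwrite('pics/crop.png',np.vstack([np.hstack([r(a),r(b)]),np.hstack([r(d),r(c)])]))
E
```

```text
(no output)
```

View pics/crop.png

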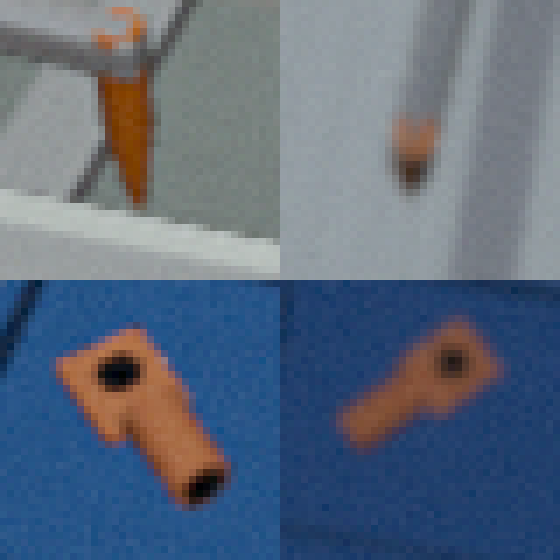

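The crops show the pointer tip at side (234.4,208.8) and top (317.9,160.7). The lug's palm end is at side (259.6,258.9) and top (288.2,188.4). Its barrel end is at side (274.8,279.1) and top (269.6,200.9).

```bash
python3 - <<'E'
from h import *
from bench import arm
np.set_printoptions(precision=1,suppress=True)
T,S=[arm.camera_params(n) for n in('top','side')]
print('tip',tri(T,(317.9,160.7),S,(234.4,208.8)),plane(T,(317.9,160.7),85),plane(S,(234.4,208.8),85))
a=[plane(T,(288.2,188.4),49),plane(S,(259.6,258.9),49)];b=[plane(T,(269.6,200.9),54),plane(S,(274.8,279.1),51)]
for p,q in zip(a,b):print('lug',(p+q)/2,np.linalg.norm((p-q)[:2]))
s=arm.read_state();from scipy.spatial.transform import Rotation as R
print(R.from_quat(s['ee_rot']).as_matrix(),s['position'],s['clock'])
w=arm.camera_params('wrist');print(w['R']@R.from_quat(s['ee_rot']).as_matrix(), R.from_quat(s['ee_rot']).inv().apply(-w['R'].T@w['t']-s['position']))
E
```

```text
tip (array([695.2,  15.8,  85.5]), [np.float64(0.7918819317672784), np.float64(0.7918819317670748)]) [696.2  15.8  85. ] [694.6  15.5  85. ]
lug [641.5  84.9  51.5] 40.86561774526092
lug [640.4  85.5  50. ] 41.44129574568468
[[ 1.  -0.3 -0. ]
 [-0.3 -1.  -0. ]
 [ 0.   0.  -1. ]] [184.4 596.6 230.3] 0.1
[[ 0.   1.   0. ]
 [-1.   0.  -0.3]
 [-0.3 -0.   1. ]] [  76.5    1.3 -141.9]
```

Tip ≈ (695,15.7,85), knob ≈ (482,67), cap ≈ (549,20) and lug ≈ (641,85). The measured heights and sizes match the ones given. Moving above the knob.

Call:
servo_tool:
  rows:
    - [[85,44,42,0,0,0,0],[85,88,84,0,0,0,0],[85,132,125,0,0,0,0],[85,176,167,0,0,0,0],[85,220,209,0,0,0,0],[85,265,251,0,0,0,0],[85,309,293,0,0,0,0],[85,353,334,0,0,0,0],[85,397,376,0,0,0,0],[85,441,418,0,0,0,0]]

```text
clock: 1.35
position: [482.9, 65.7, 231.2]
ee_rot: [0.989, -0.149, -0.0, -0.0]
contact_force: [0.8, 1.4, 0.1]
gripper_width: 85.2
grasp_force: 0.0
```

Call:
servo_tool:
  rows:
    - [[60,0,0,48,0,0,0],[60,0,0,96,0,0,0],[60,0,0,142,0,0,0],[60,0,0,142,0,0,0],[20,0,0,142,0,0,0],[20,0,0,142,0,0,0],[20,0,0,142,0,0,0],[20,0,0,142,0,0,0],[20,0,0,142,0,0,0],[20,0,0,142,0,0,0]]

```text
clock: 2.6
position: [483.9, 68.1, 91.6]
ee_rot: [0.989, -0.149, 0.002, -0.001]
contact_force: [-1.2, -0.7, 6.5]
gripper_width: 24.6
grasp_force: 58.7
```

Call:
servo_tool:
  rows:
    - [[20,2,-0.5,0,0,0,0],[20,6,-1.6,0,0,0,0],[20,12,-3.2,0,0,0,0],[20,20,-5.5,0,0,0,0],[20,28,-7.7,0,0,0,0],[20,37,-10,0,0,0,0],[20,46,-12.6,0,0,0,0],[20,55,-15,0,0,0,0],[20,64,-17.5,0,0,0,0],[20,73,-20,0,0,0,0]]

```text
clock: 3.85
position: [559.0, 65.0, 91.6]
ee_rot: [0.989, -0.149, 0.001, -0.0]
contact_force: [-2.3, -1.1, 6.3]
gripper_width: 24.2
grasp_force: 58.9
```

Call:
servo_tool:
  rows:
    - [[20,9,-2.5,0,0,0,0],[20,18,-5,0,0,0,0],[20,27,-7.5,0,0,0,0],[20,36,-10,0,0,0,0],[20,45,-12.5,0,0,0,0],[20,54,-15,0,0,0,0],[20,61,-17,0,0,0,0],[20,65,-18,0,0,0,0],[20,67,-18.5,0,0,0,0],[20,67,-18.5,0,0,0,0]]

```text
clock: 5.1
position: [628.6, 62.8, 91.7]
ee_rot: [0.989, -0.149, 0.002, -0.0]
contact_force: [-0.3, -2.0, 5.6]
gripper_width: 24.3
grasp_force: 58.8
```

```bash
python3 - <<'E'
from bench import arm
import cv2,numpy as np
for n in ['top','side']: cv2.imwrite(f'pics/{n}1.png',arm.get_image(n)[:,:,::-1])
cv2.imwrite('pics/wrist1.png',arm.get_image('wrist')[:,:,::-1])
s=cv2.imread('pics/side1.png')[130:330,140:400];t=cv2.imread('pics/top1.png')[90:290,200:460]
w=cv2.resize(cv2.imread('pics/wrist1.png'),(320,200))
r=lambda i:cv2.resize(i,(390,300));cv2.imwrite('pics/c1.png',np.vstack([np.hstack([r(s),r(t)]),np.hstack([r(w),r(w)*0])]))
E
```

```text
(no output)
```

View pics/c1.png

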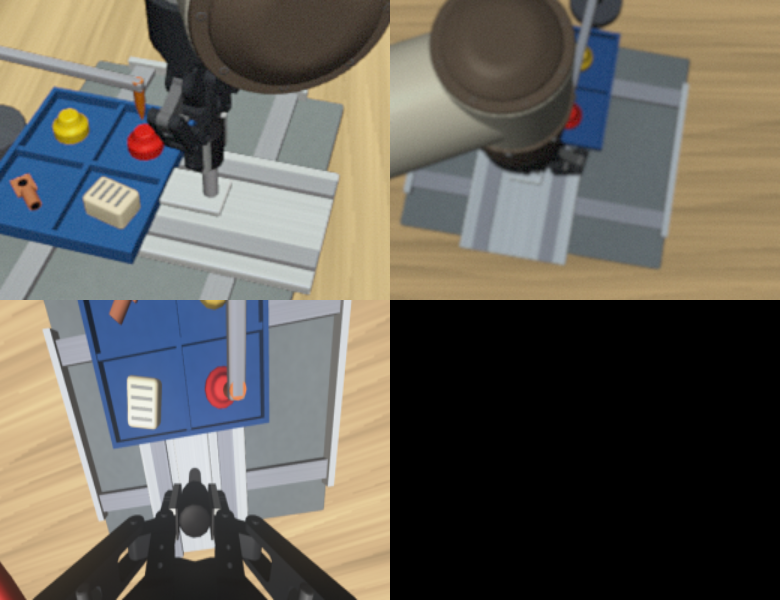

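The gripper is just clear of the cap, and the cap sits almost under the tip. Measuring the remainder from the side and wrist pictures.

```bash
python3 - <<'E'
from h import *
from bench import arm
np.set_printoptions(precision=1,suppress=True)
S,W=arm.camera_params('side'),arm.camera_params('wrist');print(arm.read_state()['clock'])
a=cv2.imread('pics/side1.png');m,st,c=mask(a,'red',(215,205,262,245));print('side',st,c,plane(S,c,54))
w=cv2.imread('pics/wrist1.png');m,st,c=mask(w,'red',(400,130,500,230));print('wrist',st,c,plane(W,c,54))
k=np.argwhere(m)[:,::-1].astype(np.int32);e=cv2.fitEllipse(cv2.convexHull(k));print(e,plane(W,e[0],49))
r=lambda i:cv2.resize(i,None,fx=5,fy=5,interpolation=cv2.INTER_NEAREST)
cv2.imwrite('pics/c2.png',np.hstack([r(a[180:250,200:270]),r(w[135:215:1,405:485])[:350]]))
E
```

```text
5.25
side [226 213  23  24 392] [236.3 224.9] [695.   15.3  54. ]Traceback (most recent call last):
  File "<stdin>", line 6, in <module>
  File "h.py", line 17, in mask
    k=1+np.argmax(st[1:,4]);return (l==k).astype(np.uint8),st[k],c[k]
        ~~~~~~~~~^^^^^^^^^^
    return _wrapfunc(a, 'argmax', axis=axis, out=out, **kwds)
    return bound(*args, **kwds)
ValueError: attempt to get argmax of an empty sequence
```

```bash
python3 - <<'E'
from h import *
from bench import arm
np.set_printoptions(precision=1,suppress=True)
W=arm.camera_params('wrist')
w=cv2.imread('pics/wrist1.png');h=cv2.cvtColor(w,cv2.COLOR_BGR2HSV).astype(int)
m=(((h[...,0]<6)|(h[...,0]>172))&(h[...,1]>140)).astype(np.uint8);m[:, :400]=0;m[:,500:]=0;m[:130]=0;m[230:]=0
k=np.argwhere(m)[:,::-1].astype(np.int32);e=cv2.fitEllipse(cv2.convexHull(k));print(e,plane(W,e[0],49))
print('tip pred',[ (lambda q:(q/q[2])[:2])(W['intrinsics']@(W['R']@np.array(x)+W['t'])) for x in([695,15.7,85],[695,15.7,49])])
r=lambda i:cv2.resize(i,None,fx=5,fy=5,interpolation=cv2.INTER_NEAREST)
cv2.imwrite('pics/c2.png',np.hstack([r(cv2.imread('pics/side1.png')[170:250,200:270]),r(w[135:215,405:485])]))
E
```

```text
Traceback (most recent call last):
cv2.error: OpenCV(4.12.0) /io/opencv/modules/imgproc/src/shapedescr.cpp:356: error: (-215:Assertion failed) n >= 0 && (depth == CV_32F || depth == CV_32S) in function 'fitEllipseNoDirect'
```

```bash
python3 - <<'E'
from h import *
from bench import arm
np.set_printoptions(precision=1,suppress=True)
W=arm.camera_params('wrist')
w=cv2.imread('pics/wrist1.png');h=cv2.cvtColor(w,cv2.COLOR_BGR2HSV).astype(int)
m=(((h[...,0]<4)|(h[...,0]>172))&(h[...,1]>180)).astype(np.uint8);m[:, :320]=0;m[:,420:]=0;m[:80]=0;m[160:]=0
k=np.argwhere(m)[:,::-1].astype(np.int32);e=cv2.fitEllipse(cv2.convexHull(k));print(e,plane(W,e[0],49))
print('tip pred',[ (lambda q:(q/q[2])[:2])(W['intrinsics']@(W['R']@np.array(x)+W['t'])) for x in([695,15.7,85],[695,15.7,49])])
r=lambda i:cv2.resize(i,None,fx=5,fy=5,interpolation=cv2.INTER_NEAREST)
cv2.imwrite('pics/c2.png',np.hstack([r(cv2.imread('pics/side1.png')[170:250,200:270]),r(w[80:160,325:405])]))
E
```

```text
Traceback (most recent call last):
cv2.error: OpenCV(4.12.0) /io/opencv/modules/imgproc/src/shapedescr.cpp:356: error: (-215:Assertion failed) n >= 0 && (depth == CV_32F || depth == CV_32S) in function 'fitEllipseNoDirect'
```

```bash
python3 - <<'E'
from h import *
from bench import arm
np.set_printoptions(precision=1,suppress=True)
W=arm.camera_params('wrist')
w=cv2.imread('pics/wrist1.png');h=cv2.cvtColor(w,cv2.COLOR_BGR2HSV).astype(int)
m=(((h[...,0]<4)|(h[...,0]>172))&(h[...,1]>150)).astype(np.uint8);m[:, :320]=0;m[:,420:]=0;m[:80]=0;m[160:]=0
r=lambda i:cv2.resize(i,None,fx=5,fy=5,interpolation=cv2.INTER_NEAREST)
cv2.imwrite('pics/c2.png',np.hstack([r(cv2.imread('pics/side1.png')[170:250,200:270]),r(w[80:160,325:405])]))
print('tip pred',[ (lambda q:(q/q[2])[:2])(W['intrinsics']@(W['R']@np.array(x)+W['t'])) for x in([695,15.7,85],[695,15.7,49])])
print(m.sum());k=cv2.findNonZero(m);print(cv2.boundingRect(k));e=cv2.fitEllipse(cv2.convexHull(k));print(e,plane(W,e[0],49))
E
```

```text
tip pred [array([366.9, 115.4]), array([357.7, 115.9])]
1585
(337, 89, 46, 55)
((363.258544921875, 116.27446746826172), (52.72833251953125, 55.67118835449219), 27.12125587463379) [693.7  12.4  49. ]
```

View pics/c2.png

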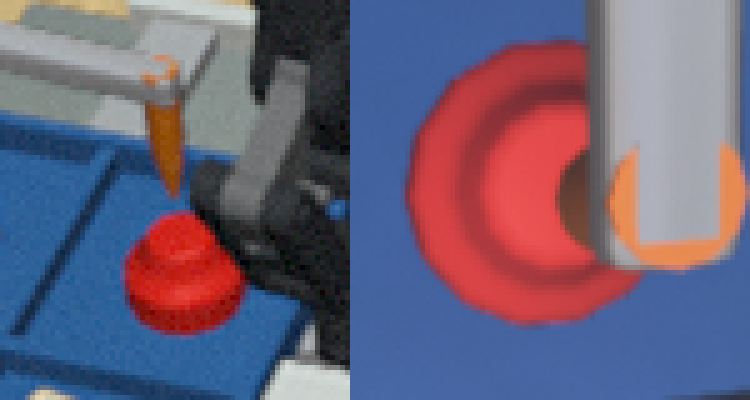

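The side view puts the cap centre at (695.0,15.3) with the tip at (694.6–695.2,15.7). The wrist view shows the cap round the needle axis to within 2–3 mm, at its calibration limit. So the cap is centred, and I'll hold for 1.5 s before stepping on to the lug.

Call:
servo_tool:
  rows:
    - [[20,0,0,0,0,0,0],[20,0,0,0,0,0,0],[20,0,0,0,0,0,0],[20,0,0,0,0,0,0],[20,0,0,0,0,0,0],[20,0,0,0,0,0,0],[20,0,0,0,0,0,0],[20,0,0,0,0,0,0],[20,0,0,0,0,0,0],[20,0,0,0,0,0,0]]

```text
clock: 6.5
position: [628.6, 62.9, 91.7]
ee_rot: [0.989, -0.149, 0.002, -0.0]
contact_force: [0.0, -1.2, 5.8]
gripper_width: 24.8
grasp_force: 58.8
```

Call:
servo_tool:
  rows:
    - [[20,0,0,0,0,0,0],[20,0,0,0,0,0,0],[20,-1.2,1.6,0,0,0,0],[20,-3.6,4.8,0,0,0,0],[20,-7.3,9.5,0,0,0,0],[20,-12.2,15.9,0,0,0,0],[20,-17.6,23,0,0,0,0],[20,-23.1,30.2,0,0,0,0],[20,-28.6,37.3,0,0,0,0],[20,-34,44.5,0,0,0,0]]

```text
clock: 7.75
position: [584.3, 31.2, 91.7]
ee_rot: [0.989, -0.149, 0.003, -0.001]
contact_force: [1.4, 1.1, 5.3]
gripper_width: 24.7
grasp_force: 58.9
```

Call:
servo_tool:
  rows:
    - [[20,-5.5,7.1,0,0,0,0],[20,-10.9,14.3,0,0,0,0],[20,-16.4,21.4,0,0,0,0],[20,-21.9,28.6,0,0,0,0],[20,-27,35.5,0,0,0,0],[20,-30.5,40,0,0,0,0],[20,-32.5,42.5,0,0,0,0],[20,-33.4,43.5,0,0,0,0],[20,-33.4,43.5,0,0,0,0],[20,-33.4,43.5,0,0,0,0]]

```text
clock: 9.0
position: [539.5, -0.6, 91.7]
ee_rot: [0.989, -0.149, 0.003, -0.001]
contact_force: [1.2, 1.3, 7.6]
gripper_width: 24.4
grasp_force: 59.1
```

```bash
python3 - <<'E'
from h import *
from bench import arm
np.set_printoptions(precision=1,suppress=True)
I={n:arm.get_image(n)[:,:,::-1].copy() for n in('top','side')}
s=I['side'];cv2.imwrite('pics/side2.png',s);cv2.imwrite('pics/top2.png',I['top'])
S=arm.camera_params('side')
m,st,c=mask(s,'cop',(210,212,262,250));print(st,c,plane(S,c,51))
r=lambda i,k:cv2.resize(i,None,fx=k,fy=k,interpolation=cv2.INTER_NEAREST)
a=r(s[170:250,200:280],5);cv2.imwrite('pics/c3.png',np.hstack([a,r(I['top'][110:210,270:370],4)]))
print(arm.read_state()['position'])
E
```

```text
[224 218  21  21 193] [234.4 227.2] [697.6  17.2  51. ]
[539.4  -0.6  91.6]
```

View pics/c3.png

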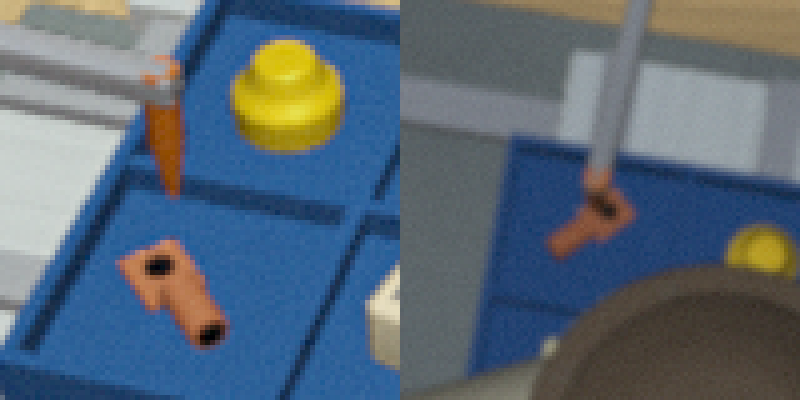

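The side view puts the lug about 1.5 mm past the tip in x and y. Trimming that, then letting go and rising.

Call:
servo_tool:
  rows:
    - [[20,-0.6,0.8,0,0,0,0],[20,-1.2,1.6,0,0,0,0],[20,-1.2,1.6,0,0,0,0],[20,-1.2,1.6,0,0,0,0],[20,-1.2,1.6,0,0,0,0]]

```text
clock: 9.72
position: [538.0, -1.7, 91.6]
ee_rot: [0.989, -0.149, 0.003, -0.001]
contact_force: [2.2, 0.9, 7.3]
gripper_width: 24.6
grasp_force: 59.1
```

Call:
servo_tool:
  rows:
    - [[30,0,0,0,0,0,0],[45,0,0,0,0,0,0],[60,0,0,0,0,0,0],[60,0,0,0,0,0,0],[60,0,0,-5,0,0,0],[60,0,0,-15,0,0,0],[60,0,0,-30,0,0,0],[60,0,0,-60,0,0,0],[60,0,0,-90,0,0,0],[60,0,0,-110,0,0,0]]

```text
clock: 10.98
position: [536.2, -2.3, 202.3]
ee_rot: [0.989, -0.149, 0.002, -0.001]
contact_force: [-0.0, 0.3, 0.1]
gripper_width: 59.7
grasp_force: 0.0
```

Call:
servo_tool:
  rows:
    - [[60,-30,0,0,0,0,0],[60,-65,0,0,0,0,0],[60,-100,0,0,0,0,0],[60,-110,0,0,0,0,0],[60,-110,0,0,0,0,0]]

```text
clock: 11.6
position: [430.9, 30.4, 200.4]
ee_rot: [0.989, -0.149, 0.001, -0.001]
contact_force: [0.5, -0.6, 0.3]
gripper_width: 59.8
grasp_force: 0.0
```

```bash
python3 - <<'E'
from h import *
from bench import arm
np.set_printoptions(precision=1,suppress=True)
I={n:arm.get_image(n)[:,:,::-1].copy() for n in('top','side')}
s=I['side'];cv2.imwrite('pics/side3.png',s);cv2.imwrite('pics/top3.png',I['top'])
S=arm.camera_params('side')
m,st,c=mask(s,'cop',(210,212,262,250));print(st,c,plane(S,c,51)-[.9,.2,0])
m,st,c=mask(s,'red',(225,205,400,300));print(st,c,plane(S,c,54))
r=lambda i,k:cv2.resize(i,None,fx=k,fy=k,interpolation=cv2.INTER_NEAREST)
a=r(s[170:250,200:280],5);cv2.imwrite('pics/c4.png',np.hstack([a,r(I['top'][110:210,270:370],4)]))
print(arm.read_state()['position'],arm.read_state()['clock'])
E
```

```text
[225 218  21  21 186] [235.6 226.8] [695.2  15.9  51. ]
[298 205  18   4  55] [306.5 206.3] [602.2 -32.8  54. ]
[431.6  30.3 199.9] 11.7
```

View pics/c4.png

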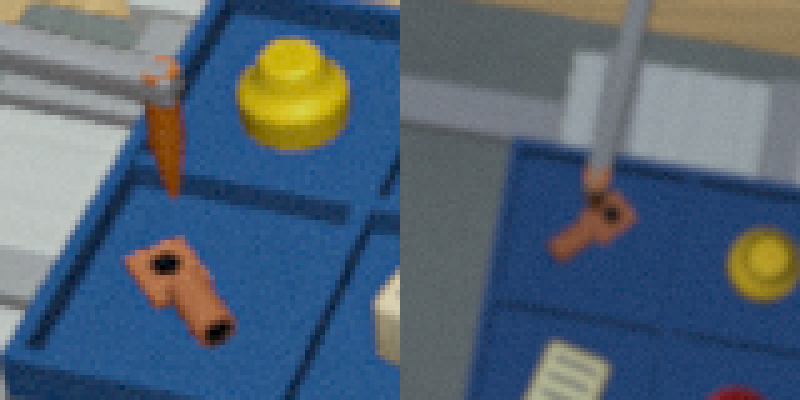

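The lug centre measures (695.2,15.9) and the tip (695.2,15.8). The arm is clear of everything, so I'm handing in the job.

```bash
python3 -c "
from bench import arm
print(arm.job_done())"
```

```text
the job is handed in; nothing more can be done
None
```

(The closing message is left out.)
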